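# Tamp the heaped toggle tray level and shut it

## Task

The pulled-out tray of wooden toggles is heaped too high to go into its rack. Take the tamper from its sloping rest and, without pressing on the toggles with your fingers, tamp them down with it until all seven lie level in a single layer on the tray's floor. Then put the tamper back in its rest as it was, push the tray fully home, and leave the other things on the bench where they are.

Things in the scene. Friction and masses are not known exactly. Their poses are not given: they have to be found in the camera images.
- rack: two-tier plywood tray sorter, fixed, 150 mm deep (x), 292 wide (y), 118 high; origin under its centre, open front towards its -x. The lower tray is shut and fixed; the upper one is the task's. The top board's underside is 108 mm above the bench, 6 mm over the tray's rim: a heaped tray cannot go in. Low boxes (45 mm high) stand at the back of its top
- tray (a joint): the upper tray's slide, m: 0 is fully home (its front panel flush with the rack's front), 0.09 fully pulled out towards the rack's -x, as it starts. It moves with about 3 N of friction and stays where it is left
- tray_floor (a point): centre of the upper tray's inner floor, 68 mm above the bench, moving with the tray; axes as the rack's (x towards its back, y across, z up). Inside, the tray is 78 mm in x, 258 mm in y and 34 mm deep; walls 5 mm thick
- tray_handle (a point): middle of the dark steel bar handle on the upper tray's front, 85 mm above the bench; the bar is round, 11 mm thick and 96 mm long along y, 35 mm in front of the panel. Moves with the tray
- tamper: tamper, about 420 g, heavy at the foot: flat shoe 58 mm (x) by 96 (y) by 18 thick with a steel sole; straight wooden handle square to it, 22 mm (x) by 26 (y), ending 134 mm from the sole. Origin at the sole's centre, z up the handle. It starts in its rest, leaning 35 degrees from vertical, top towards the rest's -x, y level. The handle stands clear of the rest: grip its upper half across the y sides
- tamper_top (a point): centre of the top end of the tamper's handle, 134 mm from the sole
- rest: fixed wooden sloping rest, 130 by 130 mm, 80 high, left or right of the rack; origin on the bench under the seat, axes level. A ledge sloped 35 degrees, square to the leaning tamper, carries the sole; a 36 mm back board on the -x side backs the shoe and gravity keeps it there. The tamper goes in and out along its leaning axis; cheeks 14 mm high leave 5 mm each side of the shoe
- rest_seat (a point): where the centre of the sole sits when the tamper is in its rest, 46 mm above the bench; axes as the rest's (level, not leaning)
- rest_top (a point): where the top end of the tamper's handle lies when the tamper is in its rest: 77 mm towards the rest's -x from the seat and 110 mm above it
- mallet: bystander: leather mallet lying on the bench nearest the robot, head 95 mm long and 48 mm thick, handle 170 mm; origin under the head's middle
- wax_cake: bystander: round cake of beeswax, 64 mm across, 22 mm high, in front of the tray; origin at the centre of its underside
- thread_cone: bystander: cone of thread, 54 mm across, 100 mm high; origin at the centre of its underside
- tape_roll: bystander: roll of tape lying flat, 100 mm across, 24 mm high; origin at the centre of its underside
- glue_bottle: bystander: white bottle, 56 mm across, 150 mm high; origin at the centre of its underside
- basket: bystander: white plastic basket, fixed, 115 by 135 mm, 64 mm high over what it holds, on the side of the rack away from the rest; origin at the centre of its underside
- toggle_1: six-sided wooden toggle, one of seven alike: 66 mm long (x, lying front to back in the tray), 28 across flats, 32 across corners, 34 g; origin at its centre, 14 mm above the tray's floor when flat on it; it starts in the row on the floor, which has gaps and free room at its ends, enough for all seven
- toggle_2: six-sided wooden toggle, one of seven alike: 66 mm long (x, lying front to back in the tray), 28 across flats, 32 across corners, 34 g; origin at its centre, 14 mm above the tray's floor when flat on it; it starts in the row on the floor, which has gaps and free room at its ends, enough for all seven
- toggle_3: six-sided wooden toggle, one of seven alike: 66 mm long (x, lying front to back in the tray), 28 across flats, 32 across corners, 34 g; origin at its centre, 14 mm above the tray's floor when flat on it; it starts in the row on the floor, which has gaps and free room at its ends, enough for all seven
- toggle_4: six-sided wooden toggle, one of seven alike: 66 mm long (x, lying front to back in the tray), 28 across flats, 32 across corners, 34 g; origin at its centre, 14 mm above the tray's floor when flat on it; it starts in the row on the floor, which has gaps and free room at its ends, enough for all seven
- toggle_5: six-sided wooden toggle, one of seven alike: 66 mm long (x, lying front to back in the tray), 28 across flats, 32 across corners, 34 g; origin at its centre, 14 mm above the tray's floor when flat on it; it starts in the row on the floor, which has gaps and free room at its ends, enough for all seven
- toggle_6: six-sided wooden toggle, one of seven alike: 66 mm long (x, lying front to back in the tray), 28 across flats, 32 across corners, 34 g; origin at its centre, 14 mm above the tray's floor when flat on it; it starts on top, astride a narrow gap in the row, its upper side some 15 mm above the rim; pressed down with 10 to 20 N it spreads the row sideways and drops in
- toggle_7: six-sided wooden toggle, one of seven alike: 66 mm long (x, lying front to back in the tray), 28 across flats, 32 across corners, 34 g; origin at its centre, 14 mm above the tray's floor when flat on it; it starts on top, astride a narrow gap in the row, its upper side some 15 mm above the rim; pressed down with 10 to 20 N it spreads the row sideways and drops in
Things that resemble listed ones, but are neither listed nor needed, are in the scene too. What is shaped like the tamper but pink is not meant. Leave any purple look-alike of the toggle_6 alone.

How it is judged (in metres and radians):
On the way, in this order (a step that is already met when the one before it is completed fails the run):
1. the tamper is taken off its rest (distance between tamper and rest_seat above 0.08 m and contact force between the fingers and tamper above 1 N), for 0.2 s.
2. with the tamper in the gripper and the tray still pulled out, all seven toggles lie level in one layer on the tray's floor (z of toggle_1 in the frame of tray_floor between 0.008 and 0.021 m and x of toggle_1 in the frame of tray_floor between -0.03 and 0.03 m and y of toggle_1 in the frame of tray_floor between -0.13 and 0.13 m and z of toggle_2 in the frame of tray_floor between 0.008 and 0.021 m and x of toggle_2 in the frame of tray_floor between -0.03 and 0.03 m and y of toggle_2 in the frame of tray_floor between -0.13 and 0.13 m and z of toggle_3 in the frame of tray_floor between 0.008 and 0.021 m and x of toggle_3 in the frame of tray_floor between -0.03 and 0.03 m and y of toggle_3 in the frame of tray_floor between -0.13 and 0.13 m and z of toggle_4 in the frame of tray_floor between 0.008 and 0.021 m and x of toggle_4 in the frame of tray_floor between -0.03 and 0.03 m and y of toggle_4 in the frame of tray_floor between -0.13 and 0.13 m and z of toggle_5 in the frame of tray_floor between 0.008 and 0.021 m and x of toggle_5 in the frame of tray_floor between -0.03 and 0.03 m and y of toggle_5 in the frame of tray_floor between -0.13 and 0.13 m and z of toggle_6 in the frame of tray_floor between 0.008 and 0.021 m and x of toggle_6 in the frame of tray_floor between -0.03 and 0.03 m and y of toggle_6 in the frame of tray_floor between -0.13 and 0.13 m and z of toggle_7 in the frame of tray_floor between 0.008 and 0.021 m and x of toggle_7 in the frame of tray_floor between -0.03 and 0.03 m and y of toggle_7 in the frame of tray_floor between -0.13 and 0.13 m and value of joint tray above 0.07 m and contact force between the fingers and tamper above 1 N), for 0.2 s.
At the end, for the whole second after the job is handed in: All seven toggles lie in the tray in one layer (centres no more than 21 mm above its floor; 14 mm is flat), the tray is shut to within 5 mm, and the tamper rests in its sloping rest (sole within 15 mm of its seat, handle's top within 20 mm of its place) and is still (z of toggle_1 in the frame of tray_floor between 0.008 and 0.021 m and x of toggle_1 in the frame of tray_floor between -0.03 and 0.03 m and y of toggle_1 in the frame of tray_floor between -0.13 and 0.13 m and z of toggle_2 in the frame of tray_floor between 0.008 and 0.021 m and x of toggle_2 in the frame of tray_floor between -0.03 and 0.03 m and y of toggle_2 in the frame of tray_floor between -0.13 and 0.13 m and z of toggle_3 in the frame of tray_floor between 0.008 and 0.021 m and x of toggle_3 in the frame of tray_floor between -0.03 and 0.03 m and y of toggle_3 in the frame of tray_floor between -0.13 and 0.13 m and z of toggle_4 in the frame of tray_floor between 0.008 and 0.021 m and x of toggle_4 in the frame of tray_floor between -0.03 and 0.03 m and y of toggle_4 in the frame of tray_floor between -0.13 and 0.13 m and z of toggle_5 in the frame of tray_floor between 0.008 and 0.021 m and x of toggle_5 in the frame of tray_floor between -0.03 and 0.03 m and y of toggle_5 in the frame of tray_floor between -0.13 and 0.13 m and z of toggle_6 in the frame of tray_floor between 0.008 and 0.021 m and x of toggle_6 in the frame of tray_floor between -0.03 and 0.03 m and y of toggle_6 in the frame of tray_floor between -0.13 and 0.13 m and z of toggle_7 in the frame of tray_floor between 0.008 and 0.021 m and x of toggle_7 in the frame of tray_floor between -0.03 and 0.03 m and y of toggle_7 in the frame of tray_floor between -0.13 and 0.13 m and distance between tamper and rest_seat below 0.015 m and distance between tamper_top and rest_top below 0.02 m and value of joint tray below 0.005 m and linear speed of tamper below 0.02 m/s); the robot touches nothing.
It fails at once if a finger presses on a toggle (more than 1 N) (contact force between the fingers and toggle_1 above 1 N or contact force between the fingers and toggle_2 above 1 N or contact force between the fingers and toggle_3 above 1 N or contact force between the fingers and toggle_4 above 1 N or contact force between the fingers and toggle_5 above 1 N or contact force between the fingers and toggle_6 above 1 N or contact force between the fingers and toggle_7 above 1 N).
It fails at once if a bystander (mallet, wax cake, thread cone, tape roll, glue bottle) is moved by more than 30 mm (distance of any of mallet, wax_cake, thread_cone, tape_roll, glue_bottle from where it was at the start of the episode above 0.03 m).
It also fails if it takes over 58 s, if anything falls off the work surface, if the arm or the gripper's body presses on something with over 40 N, if the wrist force passes 120 N, or if a joint passes its speed limit or range.

## Robot

A 6-joint arm with a two-finger parallel gripper is mounted at the origin on the work surface. World frame = base frame: x ahead of the robot, y to its left, z up, the work surface at z = 0. Lengths are in mm, angles in rad, forces in N, time in s.
With the tool pointing down it reaches from about 350 to 775 mm from the base axis. Payload 7.3 kg.
Tool frame: the origin (TCP) lies on the centre line of the jaws, within the pads' length; the fingertips stand 22 mm ahead of it and the grasp point (between the pads) lies 3 mm ahead of it; z points along the fingers, y is the direction in which the jaws open and shut (so a half turn about z gives the same grasp; the last joint's range is limited). The gripper opens to 92 mm and grips with 3 to 60 N. Pads are 19 mm wide; open, the fingers measure 130 mm over their backs; the gripper's body (75 mm by 190 mm) begins 47 mm behind the grasp point.
Start: joints at [-1.291, 0.342, 1.524, -0, 1.275, -0.146], TCP at [216.874, -478.13, 248.741] pointing down, gripper open.
Joint ranges: [-2.53, 2.53], [-0.77, 2.02], [0.04, 2.7], [-1, 4.14], [0.28, 2.66], [-3.11, 3.11]. Speed limits (rad/s): [2.57, 2.57, 3.14, 3.14, 3.14, 3.14].

## Interface

Orientations are given as [roll, pitch, yaw] about the fixed x, y, z axes, in that order (R = Rz(yaw) Ry(pitch) Rx(roll)).
In Python, from plant import get_obs, capture, bot, spot_in gives the robot as it stands.
- The arm moves only by the shell command python3 -m handwheel 'ROWS' [OPENING]. ROWS is JSON, a list of rows, each a list of 2 entries, a list of its own where there are three numbers: the shift along the world's x, y, z in mm, then the turn, a rotation vector about the world's x, y, z in rad. In form: [[[x, y, z], [wx, wy, wz]], ...]. A call has 1 to 12 rows; each row shifts and turns the commanded pose from where the row before left it; what a row does not reach is not made up. A row lasts 1/8 s, in which the tool goes at most 62.5 mm and 10.7 degrees, less where a joint would pass 70% of its speed; a pose out of reach is approached as far as the arm can. A call is refused whole if a number of a shift passes 62.5 or a number of a turn 0.188, either way. A call with a gripper value outside its range is refused whole. OPENING is the closure, from 0 (fully open) to 1 (shut), set as the call begins (- or left out, the last holds). The fingers move at their own pace and stop on an object; the grip force is fixed at half the most. Time passes only in rows, so rows that do not move let the fingers close. It gives the time, the measured TCP pose, the force and the opening at its end, in the units of the state.
- get_obs(): the state, without advancing time (a new reading comes with each control period).
- capture(name): name is "scene" or "top" or "wrist"; returns a dict with "img" (420x560x3 uint8, red, green, blue), "fx", "fy", "cx", "cy" (pixels), "cam_to_world" (4x4, takes a point from camera to world coordinates). Camera axes: x right, y up, looking along -z (the intrinsics and any distortion apply to the point x, -y, -z); pixel columns grow to the right and rows downward; lengths in mm; the calibration is good to about 2 mm. A picture is of the moment at which its call begins. There is no depth.
- bot.close_job(): hands the job in, once; it reports no verdict.
Trained networks look in the newest picture that a camera, given by its name, has taken for a name from the list of things; names that differ only in an ending like _2 or _b are one class to them, and where a whole thing is asked for, a point or a joint stands for the part that bears it (a point fixed in the world has none). Each returns a list of dicts, best first, with "score" (0 to 1); they miss things now and then, are a little off and sometimes report something else, mostly with a low value. They report only what shows in the picture. A call takes as long as a camera call. They do not tell look-alikes from the thing itself.
- spot_in(thing, camera): "xyz" ([x, y, z] in mm, in the coordinates of the camera as it stood for that picture, good to about 4 mm: the middle of the surface that is visible of it).
The state is a dict: "time": time; "joint_positions": joint angles; "dq": joint speeds; "tau": joint torques, N m; "tool_pos": TCP position; "tcp_rot": TCP orientation; "contact_force": force on the tool from outside, world axes, zero at the start; "moment": the same for the moment, N m; "grip_width": finger opening in mm.
Only numpy, scipy, OpenCV 4.12 (cv2) and the standard library are available. Lean on these libraries where they do the work, as an engineer would, in place of code of your own. Each camera call takes 0.05 s, during which the arm holds its last target. There are 200 camera calls.

## Working session

There is one attempt and no reset: what is moved stays moved. The work goes in short steps, Python scripts to look and compute and a shell command to move; the robot and the scene stay as the last step left them, time stands still between calls to the robot, and variables do not carry over. Pictures are saved under pics/ and viewed, about 8 in all and at most 12, crops included, and the job is handed in when it is done.

```bash
mkdir -p pics; cat > h.py <<'E'
import numpy as np,cv2
from plant import get_obs,capture,bot,spot_in
def cap(n,f=None):
    c=capture(n)
    if f: cv2.imwrite(f,cv2.cvtColor(c['img'],cv2.COLOR_RGB2BGR))
    return c
def world(c,p):
    return (np.array(c['cam_to_world'])@np.r_[p,1])[:3]
def px(c,P):
    q=np.linalg.inv(np.array(c['cam_to_world']))@np.r_[P,1]
    return c['cx']+c['fx']*q[0]/-q[2], c['cy']+c['fy']*(-q[1])/-q[2]
def ray(c,u,v,z):
    T=np.array(c['cam_to_world']);d=T[:3,:3]@np.array([(u-c['cx'])/c['fx'],-(v-c['cy'])/c['fy'],-1]);o=T[:3,3]
    return o+d*(z-o[2])/d[2]
E
python3 - <<'E'
from h import *
a=[]
for n in('scene','top'):
    c=cap(n);a.append(c['img']);print(n,c['fx'],c['cx'],c['cy'],np.round(c['cam_to_world'],3).tolist(),[k for k in c])
    for t in['rack','tray','tray_handle','tamper','tamper_top','rest','toggle_6','mallet','wax_cake','thread_cone','tape_roll','glue_bottle','basket']:
        try:
            r=spot_in(t,n);print(t,[(round(d['score'],2),np.round(world(c,d['xyz'])).tolist(),np.round(px(c,world(c,d['xyz']))).tolist()) for d in r[:9]])
        except Exception as e: print(t,e)
for n,i in zip(('scene','top'),a): cv2.imwrite(f'pics/{n}0.png',cv2.cvtColor(cv2.resize(i,(784,588),interpolation=cv2.INTER_CUBIC),cv2.COLOR_RGB2BGR))
print(get_obs())
E
```

```text
scene 425.89469729949866 275.36722290010545 207.02919787756167 [[-0.874, -0.35, 0.338, 926.62], [0.486, -0.641, 0.593, 726.326], [0.009, 0.683, 0.731, 996.914], [0.0, 0.0, 0.0, 1.0]] ['img', 'fx', 'fy', 'cx', 'cy', 'cam_to_world']
rack [(0.61, [512.0, 338.0, 45.0], [341.0, 309.0]), (0.59, [681.0, 37.0, 116.0], [227.0, 234.0])]
tray [(0.7, [532.0, 0.0, 85.0], [270.0, 213.0]), (0.47, [513.0, 338.0, 43.0], [341.0, 310.0])]
tray_handle [(0.56, [533.0, -3.0, 88.0], [269.0, 212.0]), (0.16, [492.0, -325.0, 78.0], [234.0, 148.0])]
tamper [(0.66, [681.0, 39.0, 116.0], [227.0, 235.0]), (0.59, [257.0, -355.0, 42.0], [289.0, 132.0]), (0.56, [490.0, -325.0, 77.0], [235.0, 148.0]), (0.23, [530.0, -300.0, 9.0], [228.0, 171.0])]
tamper_top [(0.75, [493.0, -327.0, 74.0], [234.0, 149.0]), (0.63, [258.0, -349.0, 39.0], [290.0, 134.0])]
rest [(0.93, [531.0, -304.0, 8.0], [228.0, 171.0])]
toggle_6 [(0.76, [557.0, 26.0, 114.0], [266.0, 216.0]), (0.7, [564.0, -65.0, 91.0], [250.0, 202.0]), (0.67, [499.0, 120.0, 30.0], [300.0, 250.0]), (0.64, [548.0, 40.0, 90.0], [271.0, 223.0]), (0.62, [570.0, -88.0, 112.0
[... 2202 characters left out ...]
 339.0, 49.0], [145.0, 204.0])]
{'time': 1.4, 'joint_positions': array([-1.29098911e+00,  3.42022505e-01,  1.52408718e+00,  2.91632127e-05,
        1.27540218e+00, -1.45980291e-01]), 'dq': array([-0.0003728 , -0.00123076, -0.00050423,  0.00026498,  0.00045074,
       -0.00129143]), 'tau': array([ 7.94394382e-04, -4.31132591e+01, -2.44476199e+01,  7.18777045e-02,
        4.83584125e-02,  1.95249363e-07]), 'tool_pos': array([ 216.88894038, -478.13090721,  248.7333004 ]), 'tcp_rot': array([ 3.14150867e+00, -1.58528166e-05,  4.25779016e-01]), 'contact_force': array([ 1.23027789, -0.09225553,  0.61368029]), 'moment': array([-0.0363756 ,  0.01228982, -0.03861341]), 'grip_width': 91.71092168707858}
```

View pics/scene0.png

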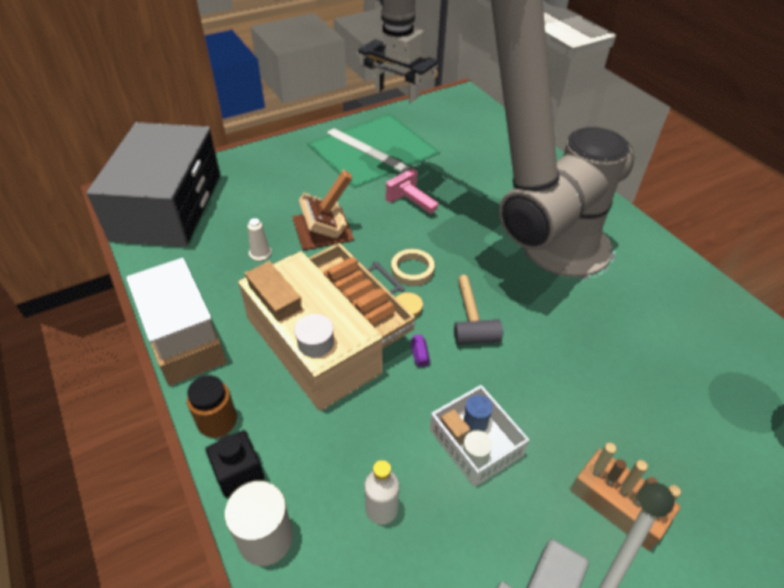

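View pics/top0.png

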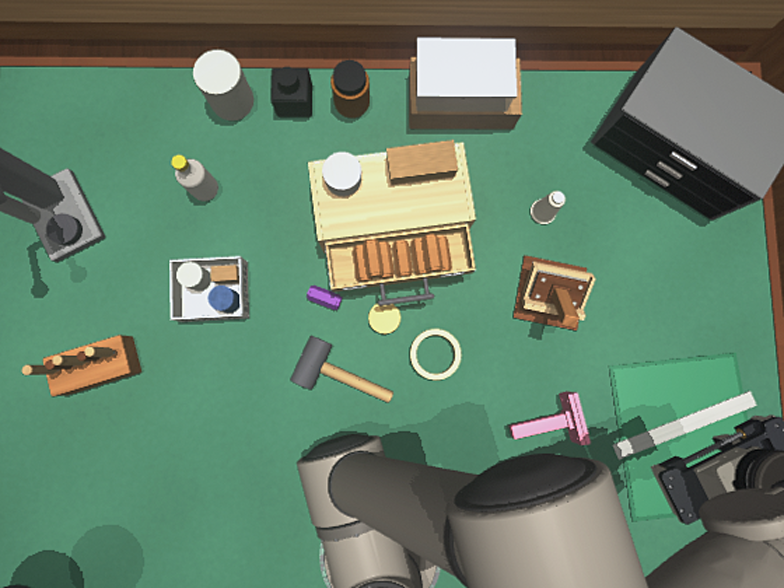

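Scene: rack at 780×580 image centre, with the purple decoy by its corner. The rest is to its right at top-view (555,292), with the handle leaning towards the robot; the pink decoy is at (550,420).

```bash
python3 - <<'E'
from h import *
c=cap('top');s=560/784
def R(u,v,z): return np.round(ray(c,u*s,v*s,z)[:2]).tolist()
print('rack top fl,fr,bl,br',[R(*p,118) for p in[(318,238),(475,222),(308,163),(466,144)]])
print('tray rim front',[R(*p,102) for p in[(330,288),(475,271)]])
print('handle bar',[R(*p,85) for p in[(380,303),(433,296)]])
print('rest base',[R(*p,0) for p in[(513,318),(577,330)]],'top pts',[R(*p,130) for p in[(575,322),(558,318)]],R(567,318,156))
w=cap('wrist','pics/w0.png');o=get_obs()
from scipy.spatial.transform import Rotation as Ro
T=np.eye(4);T[:3,:3]=Ro.from_euler('xyz',o['tcp_rot']).as_matrix();T[:3,3]=o['tool_pos']
print(w['fx'],np.round(np.linalg.inv(T)@w['cam_to_world'],3).tolist())
im=c['img'][150:250,330:450];cv2.imwrite('pics/crop1.png',cv2.cvtColor(cv2.resize(im,None,fx=5,fy=5,interpolation=cv2.INTER_CUBIC),cv2.COLOR_RGB2BGR))
E
```

```text
rack top fl,fr,bl,br [[586.0, 113.0], [617.0, -174.0], [728.0, 133.0], [766.0, -160.0]]
tray rim front [[497.0, 92.0], [529.0, -175.0]]
handle bar [[471.0, 0.0], [484.0, -98.0]]
rest base [[450.0, -268.0], [426.0, -396.0]] top pts [[432.0, -346.0], [439.0, -316.0]] [437.0, -323.0]
332.64744779336837 [[0.0, 0.968, 0.25, 67.66], [1.0, -0.0, 0.0, 0.18], [0.0, 0.25, -0.968, -136.349], [0.0, 0.0, 0.0, 1.0]]
```

View pics/crop1.png

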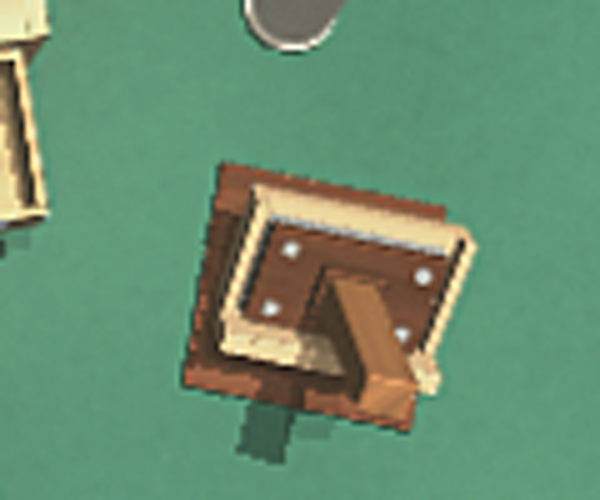

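```bash
python3 - <<'E'
from h import *
c=cap('top')
q=lambda u,v,z: ray(c,330+u/5,150+v/5,z)
b=[q(*p,3) for p in[(222,163),(182,385),(410,432),(445,208)]]
print('base',np.round(b),np.mean(b,0), np.arctan2(*(b[1]-b[0])[1::-1]))
yaws=[np.arctan2((a-d)[1],(a-d)[0])-np.pi/2 for a,d in[(b[1],b[2]),(q(290,248,72),q(424,276,72)),(q(270,308,55),q(402,333,55))]]
print(yaws);yaw=-.195
ex=np.array([np.cos(yaw),np.sin(yaw),0]);ey=np.array([-np.sin(yaw),np.cos(yaw),0])
s=np.mean([q(290,248,70),q(424,276,70),q(270,308,51),q(402,333,51)],0)
seat1=s+10.3*ex
top=q(385,397,156);print('seat from screws',seat1,'top',top,'seat from top',top+77*ex)
E
```

```text
base [[ 577. -294.    3.]
 [ 450. -267.    3.]
 [ 424. -395.    3.]
 [ 551. -421.    3.]] [ 500.48722105 -344.03668383    3.        ] 2.9330368642345332
[np.float64(-0.20542738244155778), np.float64(-0.20868396978639736), np.float64(-0.18935558647804807)]
seat from screws [ 505.72392251 -344.73287716   60.5       ] top [ 431.59864961 -327.15966236  156.        ] seat from top [ 507.13932016 -342.07968555  156.        ]
```

```bash
python3 -m handwheel '[[[22,20,-5],[0,0,-0.1565]],[[22,20,-5],[0,0,-0.1565]],[[22,20,-5],[0,0,-0.1565]],[[22,20,-5],[0,0,-0.1565]],[[22,20,-5],[-0.0304,-0.15,0]],[[22,19,-5],[-0.0304,-0.15,0]],[[22,19,-5],[-0.0304,-0.15,0]],[[22,19,-4],[-0.0304,-0.15,0]],[[0,0,0],[0,0,0]]]' 0
python3 - <<'E'
from h import *
c=cap('wrist','pics/w1.png');print(get_obs()['tool_pos'],get_obs()['tcp_rot'])
for t in('tamper','tamper_top','rest'): print(t,[(round(d['score'],2),np.round(world(c,d['xyz'])).tolist(),np.round(px(c,world(c,d['xyz']))).tolist()) for d in spot_in(t,'wrist')])
ex=np.array([np.cos(-.2),np.sin(-.2),0]);ey=np.array([-ex[1],ex[0],0])
u=-.5736*ex+.819*np.array([0,0,1]);S=np.array([506,-343,46])
im=c['img'].copy()
n=np.cross(ey,u)
for h,a,b in[(134,11,13),(18,29,48)]:
    P=[tuple(np.int32(np.round(px(c,S+h*u+i*n+j*ey)))) for i,j in[(-a,-b),(a,-b),(a,b),(-a,b)]];print(P)
    cv2.polylines(im,[np.int32(P)],True,(0,255,0),1)
cv2.imwrite('pics/w1.png',cv2.cvtColor(im,cv2.COLOR_RGB2BGR))
E
```

```text
time: 2.68
tool_pos: [391.0, -320.2, 208.8]
tcp_rot: [-3.136, -0.6, -0.202]
contact_force: [-0.3, 0.2, -0.2]
grip_width: 91.8
[ 391.28745329 -321.93389549  209.77043079] [-3.13931075 -0.59966507 -0.19964483]
tamper [(0.86, [496.0, -335.0, 69.0], [274.0, 195.0]), (0.48, [565.0, -123.0, 95.0], [30.0, 157.0])]
tamper_top [(0.86, [491.0, -336.0, 71.0], [277.0, 198.0]), (0.31, [563.0, -140.0, 87.0], [55.0, 160.0])]
rest [(0.74, [470.0, -341.0, 46.0], [286.0, 226.0])]
[(np.int32(301), np.int32(250)), (np.int32(301), np.int32(217)), (np.int32(260), np.int32(217)), (np.int32(260), np.int32(250))]
[(np.int32(329), np.int32(225)), (np.int32(331), np.int32(167)), (np.int32(230), np.int32(167)), (np.int32(233), np.int32(225))]
```

View pics/w1.png

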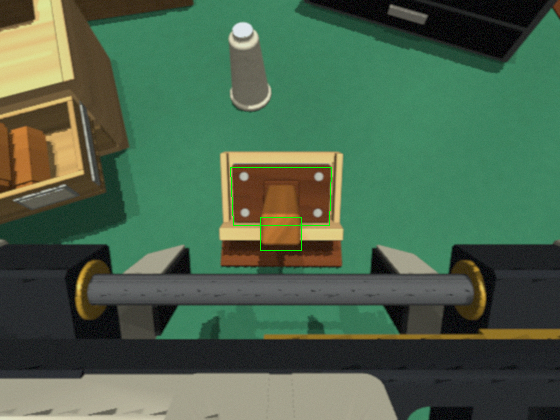

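The projected outline fits the tamper in the picture (shoe at 281,196; handle top at 280,233). Going in along its axis.

```bash
python3 -m handwheel '[[[15,-2.5,-20.5],[-0.002,-0.011,0]],[[15,-2.5,-20.5],[0,0,0]],[[14.5,-2.5,-20.5],[0,0,0]],[[14.5,-2.5,-20.5],[0,0,0]],[[0,0,0],[0,0,0]],[[0,0,0],[0,0,0]]]' 0
python3 -m handwheel '[[[0,0,0],[0,0,0]],[[0,0,0],[0,0,0]],[[0,0,0],[0,0,0]],[[0,0,0],[0,0,0]],[[0,0,0],[0,0,0]]]' 1
```

```text
time: 3.62
tool_pos: [451.1, -332.5, 128.7]
tcp_rot: [-3.141, -0.615, -0.198]
contact_force: [-0.9, -0.0, -0.3]
grip_width: 91.6
time: 4.25
tool_pos: [450.9, -332.0, 128.0]
tcp_rot: [-3.14, -0.614, -0.199]
contact_force: [-0.8, 0.0, -0.7]
grip_width: 46.1
```

```bash
python3 -m handwheel '[[[0,0,0],[0,0,0]],[[0,0,0],[0,0,0]],[[0,0,0],[0,0,0]],[[0,0,0],[0,0,0]]]' 1
python3 -m handwheel '[[[-5.6,1.1,8.2],[0,0,0]],[[-11.2,2.3,16.4],[0,0,0]],[[-16.9,3.4,24.6],[0,0,0]],[[-16.9,3.4,24.6],[0,0,0]],[[0,0,0],[0,0,0]]]' 1
python3 - <<'E'
from h import *
c=cap('wrist','pics/w2.png');print(get_obs())
E
```

```text
time: 4.75
tool_pos: [450.9, -332.1, 128.0]
tcp_rot: [-3.14, -0.614, -0.2]
contact_force: [-0.8, 0.4, 0.4]
grip_width: 25.8
time: 5.38
tool_pos: [399.5, -321.9, 202.9]
tcp_rot: [3.141, -0.615, -0.198]
contact_force: [0.0, 0.2, -4.3]
grip_width: 25.8
{'time': 5.425, 'joint_positions': array([-1.09971323,  0.19334457,  2.06070612,  0.83600872,  0.65504908,
        0.04918937]), 'dq': array([ 0.01277608,  0.03603364,  0.00431927,  0.01616781, -0.0093051 ,
       -0.00793962]), 'tau': array([-2.26403712e-01, -3.44536078e+01, -2.22950649e+01,  2.17153341e+00,
       -1.02313448e-02,  1.33346119e-01]), 'tool_pos': array([ 399.75365343, -321.64737742,  201.9432699 ]), 'tcp_rot': array([-3.14084723, -0.61392917, -0.19891932]), 'contact_force': array([ 0.15305228,  0.12691694, -4.844088  ]), 'moment': array([ 0.2416602 ,  0.970844  , -0.03892041]), 'grip_width': 25.73569435773682}
```

View pics/w2.png

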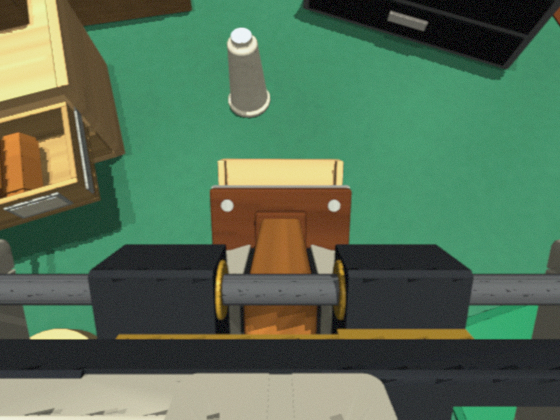

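```bash
python3 -m handwheel '[[[0,10,20],[0,0,0]],[[20,29,8],[0.0304,0.15,0]],[[20,29,8],[0.0304,0.15,0]],[[20,29,8],[0.0304,0.15,0]],[[20,29,8],[0.0304,0.15,0]],[[20,29,8],[0,0,0.16]],[[20,29,0],[0,0,0.16]],[[20,29,0],[0,0,0]],[[22,19,0],[0,0,0]],[[0,0,0],[0,0,0]]]'
cat > chk.py <<'E'
from h import *
from scipy.spatial.transform import Rotation as Ro
import sys
o=get_obs();print(o['time'],np.round(o['tool_pos'],1),np.round(o['tcp_rot'],3),np.round(o['contact_force'],1),o['grip_width'])
th=.12;F=np.array([556,-36,68.]);ex=np.array([np.cos(th),np.sin(th),0]);ey=np.array([-ex[1],ex[0],0])
Rt=Ro.from_euler('xyz',o['tcp_rot']).as_matrix()
ims=[]
for n in sys.argv[2:]:
    c=cap(n);im=c['img'].copy()
    L=[]
    for d in spot_in('toggle_6',n):
        w=world(c,d['xyz'])-F; L.append((round(float(w@ey)),round(float(w@ex)),round(float(w[2])),round(d['score'],2)))
    print(n,'toggles (y,x,z,score) in tray',sorted(L))
    for h,a,b in[(34,39,129)]:
        P=[px(c,F+h*np.array([0,0,1])+i*ex+j*ey) for i,j in[(-a,-b),(a,-b),(a,b),(-a,b)]]
        cv2.polylines(im,[np.int32(np.round(P))],True,(0,255,0),1)
    for h in(82,100):
        P=[px(c,o['tool_pos']+Rt@np.array([i,j,h])) for i,j in[(-29,-48),(29,-48),(29,48),(-29,48)]]
        cv2.polylines(im,[np.int32(np.round(P))],True,(255,0,255),1)
    if n!='wrist':
        q=np.int32(px(c,F)); k=100
        im=cv2.resize(im[max(0,q[1]-75):q[1]+75,q[0]-k:q[0]+k],None,fx=2.8,fy=2.8,interpolation=cv2.INTER_CUBIC)
    ims.append(im)
k=np.vstack(ims) if len(ims)>1 and ims[0].shape[1]==ims[1].shape[1] else ims[0]
if k.shape[0]>600:k=cv2.resize(k,None,fx=600/k.shape[0],fy=600/k.shape[0],interpolation=cv2.INTER_AREA)
cv2.imwrite(f'pics/{sys.argv[1]}.png',cv2.cvtColor(k,cv2.COLOR_RGB2BGR))
E
python3 chk.py c1 wrist scene
```

```text
time: 6.68
tool_pos: [553.1, -101.4, 253.0]
tcp_rot: [-3.113, -0.092, 0.128]
contact_force: [-0.7, -0.4, -5.3]
grip_width: 25.8
6.675 [ 553.1 -101.4  253. ] [-3.113 -0.092  0.128] [-0.7 -0.4 -5.3] 25.80416805181991
wrist toggles (y,x,z,score) in tray [(-83, 30, 27, 0.57), (-60, 29, 46, 0.62), (-36, 29, 28, 0.82), (-2, 27, 23, 0.59), (22, 2, 28, 0.88), (42, 6, 49, 0.64), (71, 1, 28, 0.96), (92, 27, -3, 0.39)]
scene toggles (y,x,z,score) in tray [(-49, 17, 38, 0.47), (-35, 5, 25, 0.75), (0, 3, 25, 0.77), (57, 10, 45, 0.8), (75, 3, 21, 0.54), (162, -36, -42, 0.77)]
```

View pics/c1.png

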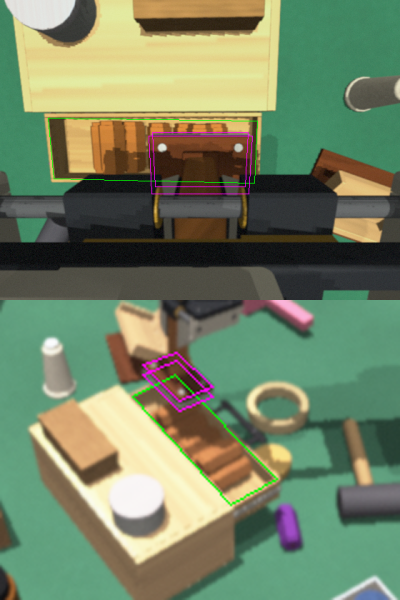

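```bash
python3 -m handwheel '[[[5,6,0],[-0.039,0.088,-0.006]],[[4.5,5.5,-5],[0,0,0]],[[0,0,-10],[0,0,0]],[[0,0,-10],[0,0,0]],[[0,0,-5],[0,0,0]],[[0,0,0],[0,0,0]]]'
```

```text
time: 7.62
tool_pos: [561.4, -92.3, 224.6]
tcp_rot: [3.14, -0.001, 0.12]
contact_force: [-0.5, 0.2, -4.7]
grip_width: 25.8
```

```bash
python3 -m handwheel '[[[0.5,2,-4],[0,0,0]],[[0,0,-4],[0,0,0]],[[0,0,-3],[0,0,0]],[[0,0,0],[0,0,0]]]'; python3 -m handwheel '[[[0,0,-3],[0,0,0]],[[0,0,-3],[0,0,0]],[[0,0,0],[0,0,0]]]'
```

```text
time: 8.12
tool_pos: [562.1, -90.1, 213.8]
tcp_rot: [3.14, -0.002, 0.121]
contact_force: [-0.0, 0.7, -4.3]
grip_width: 25.5
time: 8.5
tool_pos: [562.2, -90.1, 207.8]
tcp_rot: [3.14, -0.002, 0.12]
contact_force: [0.4, 0.1, -5.0]
grip_width: 25.9
```

```bash
python3 chk.py c2 wrist scene
```

```text
8.5 [562.2 -90.1 207.8] [ 3.14e+00 -2.00e-03  1.20e-01] [ 0.4  0.1 -5. ] 25.912913344132
wrist toggles (y,x,z,score) in tray [(-86, 34, 27, 0.85), (-63, 30, 28, 0.79), (-32, 33, 27, 0.61), (1, 16, 26, 0.73), (25, 9, 25, 0.75), (41, 12, 47, 0.65), (76, 7, 32, 0.58)]
scene toggles (y,x,z,score) in tray [(-27, 26, 13, 0.4), (2, 4, 26, 0.64), (57, 11, 46, 0.47), (79, 3, 23, 0.66), (162, -35, -40, 0.62)]
```

View pics/c2.png

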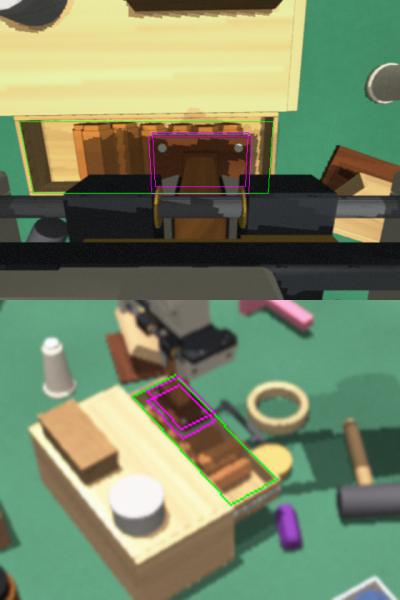

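```bash
python3 -m handwheel '[[[0,0,-3],[0,0,0]],[[0,0,-2],[0,0,0]],[[0,0,0],[0,0,0]]]'; python3 -m handwheel '[[[0,0,-2],[0,0,0]],[[0,0,-2],[0,0,0]],[[0,0,0],[0,0,0]]]'; python3 -m handwheel '[[[0,0,-1.5],[0,0,0]],[[0,0,-1.5],[0,0,0]],[[0,0,0],[0,0,0]]]'
```

```text
time: 9.07
tool_pos: [562.4, -90.2, 203.1]
tcp_rot: [3.139, -0.003, 0.12]
contact_force: [1.0, -1.4, -3.3]
grip_width: 26.0
time: 9.45
tool_pos: [562.0, -89.8, 198.6]
tcp_rot: [3.14, -0.001, 0.12]
contact_force: [0.4, -0.4, -2.5]
grip_width: 25.8
time: 9.82
tool_pos: [562.6, -90.0, 197.4]
tcp_rot: [3.139, -0.004, 0.121]
contact_force: [-1.2, -0.4, 6.6]
grip_width: 26.2
```

```bash
python3 -m handwheel '[[[0,0,-2],[0,0,0]],[[0,0,0],[0,0,0]]]'; python3 -m handwheel '[[[0,0,-2],[0,0,0]],[[0,0,-1],[0,0,0]],[[0,0,0],[0,0,0]]]'
```

```text
time: 10.07
tool_pos: [563.7, -89.8, 197.2]
tcp_rot: [3.138, -0.008, 0.12]
contact_force: [-1.6, -0.3, 15.6]
grip_width: 25.8
time: 10.45
tool_pos: [565.1, -89.7, 197.0]
tcp_rot: [3.137, -0.013, 0.12]
contact_force: [-1.8, 2.1, 29.0]
grip_width: 26.2
```

```bash
python3 -m handwheel '[[[0,0,10],[0,0,0]],[[0,0,15],[0,0,0]],[[0,0,15],[0,0,0]],[[-7,53,5],[0,0,0]],[[-6,53,0],[0,0,0]],[[0,0,0],[0,0,0]]]'
python3 chk.py c3 wrist scene
```

```text
time: 11.2
tool_pos: [548.5, 19.3, 236.5]
tcp_rot: [3.141, -0.001, 0.125]
contact_force: [-0.0, -0.7, -5.1]
grip_width: 25.8
11.2 [548.5  19.3 236.5] [ 3.141e+00 -1.000e-03  1.250e-01] [-0.  -0.7 -5.1] 25.766850084355738
wrist toggles (y,x,z,score) in tray [(-86, 9, 26, 0.97), (-60, 8, 27, 0.72), (-28, 11, 27, 0.57), (-3, 24, 24, 0.85), (27, 29, 25, 0.79), (54, 32, 48, 0.66), (77, 30, 27, 0.95), (164, -33, -37, 0.7)]
scene toggles (y,x,z,score) in tray [(-89, 9, 25, 0.73), (-52, 10, 25, 0.52), (-24, 20, 25, 0.59), (6, 24, 26, 0.44), (66, 31, 43, 0.55), (80, 7, 23, 0.7), (89, -4, 18, 0.44), (162, -35, -40, 0.47), (383, 220, 26, 0.3)]
```

View pics/c3.png

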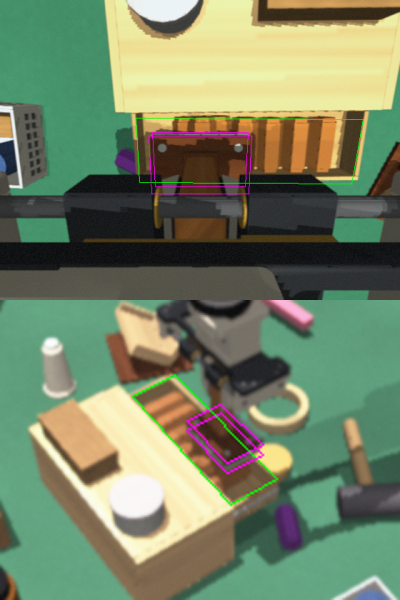

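```bash
python3 -m handwheel '[[[2,-1,-8],[0,0,-0.004]],[[1,-1,-8],[0,0,0]],[[0,0,-6],[0,0,0]],[[0,0,-4],[0,0,0]],[[0,0,-4],[0,0,0]],[[0,0,-3],[0,0,0]],[[0,0,0],[0,0,0]]]'; python3 -m handwheel '[[[0,0,-2],[0,0,0]],[[0,0,-2],[0,0,0]],[[0,0,-2],[0,0,0]],[[0,0,0],[0,0,0]]]'; python3 -m handwheel '[[[0,0,-2],[0,0,0]],[[0,0,-2],[0,0,0]],[[0,0,0],[0,0,0]]]'
```

```text
time: 12.28
tool_pos: [552.1, 13.6, 202.7]
tcp_rot: [3.139, -0.001, 0.117]
contact_force: [-0.5, -0.5, -4.1]
grip_width: 25.8
time: 12.78
tool_pos: [552.6, 13.7, 197.6]
tcp_rot: [3.139, -0.003, 0.117]
contact_force: [-0.6, 0.4, 3.0]
grip_width: 25.8
time: 13.15
tool_pos: [554.8, 13.9, 197.3]
tcp_rot: [3.138, -0.011, 0.116]
contact_force: [-1.1, 2.0, 20.5]
grip_width: 25.9
```

```bash
python3 -m handwheel '[[[0,0,10],[0,0,0]],[[0,0,20],[0,0,0]],[[0,-20,25],[0,0,0]],[[0,-40,5],[0,0,0]],[[0,-40,0],[0,0,0]],[[-20,-40,0],[0,0,0]],[[-20,-40,0],[0,0,0]],[[0,0,0],[0,0,0]]]'
python3 chk.py c4 wrist scene; python3 chk.py c4b top
```

```text
time: 14.15
tool_pos: [510.5, -168.8, 252.1]
tcp_rot: [3.139, 0.001, 0.112]
contact_force: [0.3, 0.7, -4.5]
grip_width: 25.9
14.15 [ 510.5 -168.8  252.1] [3.139e+00 1.000e-03 1.120e-01] [ 0.3  0.7 -4.5] 25.888382014346924
wrist toggles (y,x,z,score) in tray [(-102, 14, 27, 0.89), (-75, 10, 24, 0.61), (-43, 13, 30, 0.83), (-11, 11, 25, 0.71), (17, 12, 29, 0.65), (38, -102, -50, 0.55), (48, 12, 23, 0.89), (78, 10, 25, 0.91)]
scene toggles (y,x,z,score) in tray [(-96, 9, 25, 0.43), (-65, 10, 22, 0.68), (-35, 5, 27, 0.73), (-3, 11, 26, 0.64), (31, 12, 25, 0.72), (65, 9, 26, 0.44), (95, 5, 26, 0.61), (161, -37, -42, 0.56)]
14.35 [ 512.4 -165.4  252.6] [ 3.14e+00 -1.00e-03  1.17e-01] [ 1.1 -0.4 -5. ] 26.004843517542557
top toggles (y,x,z,score) in tray [(-105, 36, 23, 0.62), (-62, 35, 17, 0.5), (-39, 2, 20, 0.85), (-7, 1, 27, 0.76), (23, 4, 24, 0.53), (38, -18, 19, 0.29), (57, 8, 22, 0.67), (95, 4, 25, 0.57), (157, -48, -45, 0.56)]
```

View pics/c4.png

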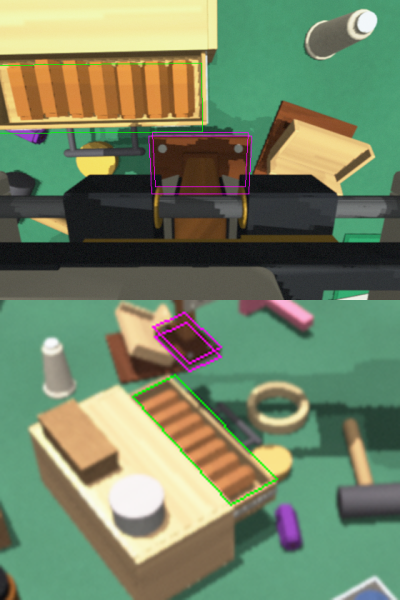

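The picture shows seven toggles flat, side by side. Returning the tamper.

```bash
python3 -m handwheel '[[[-19,-26,0],[0,0,-0.158]],[[-19,-26,0],[0,0,-0.158]],[[-19,-26,0],[-0.0304,-0.15,0]],[[-19,-26,0],[-0.0304,-0.15,0]],[[-18,-26,0],[-0.0304,-0.15,0]],[[-18,-26,0],[-0.0304,-0.15,0]],[[0,0,-25],[0,0,0]],[[0,0,-26],[0,0,0]],[[0,0,0],[0,0,0]]]'
```

```text
time: 15.58
tool_pos: [405.3, -312.5, 199.6]
tcp_rot: [-3.131, -0.572, -0.199]
contact_force: [-1.1, -1.4, -5.2]
grip_width: 25.6
```

```bash
python3 -m handwheel '[[[-5,-9.3,2],[-0.017,-0.039,0]],[[0,0,0],[0,0,0]],[[0,0,0],[0,0,0]]]'
python3 - <<'E'
from h import *
from scipy.spatial.transform import Rotation as Ro
c=cap('wrist');o=get_obs();print(o['tool_pos'],o['tcp_rot'])
Rt=Ro.from_euler('xyz',o['tcp_rot']).as_matrix()
im=c['img'].copy()
for h in(82,100):
    P=[px(c,o['tool_pos']+Rt@np.array([i,j,h])) for i,j in[(-29,-48),(29,-48),(29,48),(-29,48)]]
    cv2.polylines(im,[np.int32(np.round(P))],True,(255,0,255),1)
w2=cv2.cvtColor(cv2.imread('pics/w2.png'),cv2.COLOR_BGR2RGB)
k=np.hstack([w2[130:330,160:400],im[130:330,160:400]])
cv2.imwrite('pics/r1.png',cv2.cvtColor(cv2.resize(k,None,fx=1.6,fy=1.6,interpolation=cv2.INTER_CUBIC),cv2.COLOR_RGB2BGR))
E
```

```text
time: 15.95
tool_pos: [401.0, -323.2, 204.1]
tcp_rot: [3.136, -0.617, -0.191]
contact_force: [0.9, -0.5, -4.0]
grip_width: 26.1
[ 401.04523453 -323.16333573  203.93507122] [ 3.13617036 -0.61652979 -0.19087623]
```

View pics/r1.png

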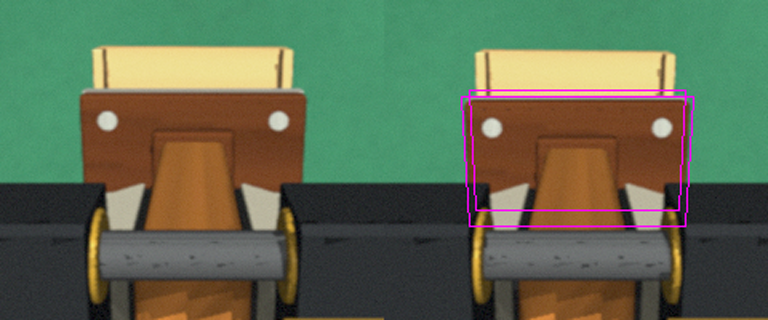

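```bash
python3 -m handwheel '[[[-2.4,1.5,0],[0.0016,-0.0265,-0.009]],[[0,0,0],[0,0,0]],[[0,0,0],[0,0,0]]]'; python3 -m handwheel '[[[11.2,-2.3,-16.4],[0,0,0]],[[11.2,-2.3,-16.4],[0,0,0]],[[5.6,-1.2,-8.2],[0,0,0]],[[0,0,0],[0,0,0]]]'
```

```text
time: 16.38
tool_pos: [398.4, -321.9, 203.6]
tcp_rot: [-3.138, -0.642, -0.205]
contact_force: [0.6, 0.8, -4.4]
grip_width: 26.1
time: 16.88
tool_pos: [426.4, -327.4, 161.9]
tcp_rot: [-3.137, -0.641, -0.206]
contact_force: [-0.8, 0.5, -3.5]
grip_width: 25.7
```

```bash
python3 -m handwheel '[[[6.6,-1.2,-8.2],[0,0,0]],[[5.6,-1.1,-8.2],[0,0,0]],[[4.5,-0.9,-6.6],[0,0,0]],[[0,0,0],[0,0,0]]]'; python3 -m handwheel '[[[2.8,-0.6,-4.1],[0,0,0]],[[2.3,-0.5,-3.3],[0,0,0]],[[0,0,0],[0,0,0]]]'
```

```text
time: 17.38
tool_pos: [446.7, -332.4, 145.4]
tcp_rot: [3.142, -0.654, -0.203]
contact_force: [1.7, 7.0, 24.7]
grip_width: 25.9
time: 17.75
tool_pos: [452.3, -333.7, 138.9]
tcp_rot: [3.141, -0.656, -0.202]
contact_force: [0.0, 9.4, 30.5]
grip_width: 26.0
```

Contact about 20 mm early, so the shoe has probably caught on the back board's top edge. Backing out to look.

```bash
python3 -m handwheel '[[[-5.6,1.1,8.2],[0,0,0]],[[-11.2,2.3,16.4],[0,0,0]],[[-16.9,3.4,24.6],[0,0,0]],[[-16.9,3.4,24.6],[0,0,0]],[[0,0,0],[0,0,0]],[[0,0,0],[0,0,0]]]'
python3 - <<'E'
from h import *
from scipy.spatial.transform import Rotation as Ro
c=cap('wrist','pics/r2raw.png');o=get_obs();print(o['tool_pos'],o['tcp_rot'],o['contact_force'])
Rt=Ro.from_euler('xyz',o['tcp_rot']).as_matrix()
im=c['img'].copy()
ex=np.array([np.cos(-.2),np.sin(-.2),0]);ey=np.array([-ex[1],ex[0],0])
u=-.5736*ex+.819*np.array([0,0,1]);S=np.array([506,-343,46]);n=np.cross(ey,u)
P=[px(c,S+h*u+i*n+j*ey) for h,i,j in[(0,-29,-53),(0,29,-53),(0,29,53),(0,-29,53)]]
cv2.polylines(im,[np.int32(np.round(P))],True,(0,255,0),1)
P=[px(c,o['tool_pos']+Rt@np.array([i,j,82])) for i,j in[(-29,-48),(29,-48),(29,48),(-29,48)]]
cv2.polylines(im,[np.int32(np.round(P))],True,(255,0,255),1)
s=cap('scene')['img'][110:210,170:303]
k=np.hstack([cv2.resize(im[130:330,160:400],(400,333)),cv2.resize(s,(400,333),interpolation=cv2.INTER_CUBIC)])
cv2.imwrite('pics/r2.png',cv2.cvtColor(k,cv2.COLOR_RGB2BGR))
E
```

```text
time: 18.5
tool_pos: [397.3, -321.7, 205.1]
tcp_rot: [-3.137, -0.642, -0.207]
contact_force: [0.2, 0.6, -3.9]
grip_width: 25.8
[ 397.40120025 -321.50468774  204.8006489 ] [-3.13655169 -0.64114923 -0.20695401] [ 0.73676166 -0.040825   -4.75617375]
```

View pics/r2.png

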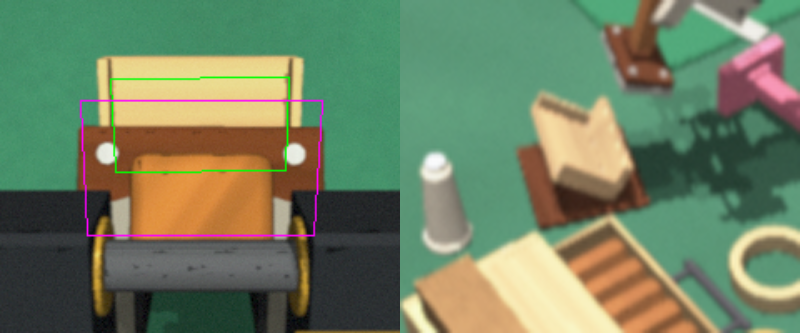

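Both panels show the tamper swung in the grip, with its shoe tipped towards the robot. The screws are at about (107,153) and (294,153). I'll work out the tilt from them.

```bash
cat > tilt.py <<'E'
from h import *
from scipy.optimize import least_squares as ls
C=np.array([[0,.968,.25,67.66],[1,0,0,.18],[0,.25,-.968,-136.349],[0,0,0,1.]])
w=cap('wrist');f,cx,cy=w['fx'],w['cx'],w['cy']
def pr(P):
    q=np.linalg.inv(C)@np.r_[P,1];return np.array([cx+f*q[0]/-q[2],cy+f*-q[1]/-q[2]])
def pt(a,b,phi,d=0):  # grasp point at tool z=3; screw height 18 above sole; sole at z=100
    l=100-18-3+d;return np.array([a*np.cos(phi)-l*np.sin(phi),b,3+l*np.cos(phi)+a*np.sin(phi)])
def two(a,b,phi,d=0): return np.r_[pr(pt(a,b,phi,d)),pr(pt(a,-b,phi,d))]
def screws(img):
    hsv=cv2.cvtColor(img,cv2.COLOR_RGB2HSV);m=((hsv[...,1]<60)&(hsv[...,2]>150)).astype(np.uint8)
    m[:, :200]=0;m[:,360:]=0;m[:150]=0;m[245:]=0
    n,l,s,c=cv2.connectedComponentsWithStats(m);return [(s[i,4],c[i].round(1).tolist()) for i in range(1,n) if 15<s[i,4]<200]
E
python3 - <<'E'
from tilt import *
rd=lambda f:cv2.cvtColor(cv2.imread(f),cv2.COLOR_BGR2RGB)
A=screws(rd('pics/w2.png'));B=screws(rd('pics/r2raw.png'));print(A,B)
def ordr(S):
    S=sorted(S,key=lambda s:s[1][0]);return np.r_[S[-1][1],S[0][1]]
A,B=ordr(A),ordr(B)
if two(20,40,0)[0]<two(20,40,0)[2]: A=np.r_[A[2:],A[:2]];B=np.r_[B[2:],B[:2]]
r=ls(lambda x:two(x[0],x[1],0)-A,[20,37]);print(r.x,r.fun)
a,b=r.x
q=ls(lambda x:two(a,b,x[0],x[1])-B,[.1,0]);print('phi,d',q.x,q.fun)
print(a,b)
E
```

```text
[(np.int32(194), [282.4, 185.8]), (np.int32(117), [226.7, 205.2]), (np.int32(117), [333.7, 205.3])] [(np.int32(134), [223.8, 221.8]), (np.int32(136), [336.2, 222.0])]
[18.35726058 35.99300513] [-0.33689714 -0.04993059 -0.33689717  0.05006941]
phi,d [  0.1222838  -14.91382241] [-0.15114816 -0.1        -0.14964388  0.1       ]
18.35726057709486 35.99300512868063
```

```bash
python3 -m handwheel '[[[6,-1,-4],[-0.023,-0.089,0.007]],[[5,-1,-4],[0,0,0]],[[0,0,0],[0,0,0]],[[0,0,0],[0,0,0]]]'
cat > t2.py <<'E'
from tilt import *
from scipy.spatial.transform import Rotation as Ro
S=screws(w['img']);print(S);S=sorted(S,key=lambda s:s[1][0]);B=np.r_[S[-1][1],S[0][1]]
a,b=18.357,35.993
if two(a,b,0)[0]<two(a,b,0)[2]:B=np.r_[B[2:],B[:2]]
q=ls(lambda x:two(a,b,x[0],x[1])-B,[.1,-10]);ph,d=q.x;print('phi,d',q.x,q.fun.round(1))
o=get_obs();R=Ro.from_euler('xyz',o['tcp_rot']).as_matrix();l=97+d
sole=o['tool_pos']+R@np.array([-l*np.sin(ph),0,3+l*np.cos(ph)]);ax=R@np.array([np.sin(ph),0,-np.cos(ph)])
ex=np.array([np.cos(-.2),np.sin(-.2),0]);ey=np.array([-ex[1],ex[0],0]);u=-.5736*ex+.819*np.array([0,0,1]);n=np.cross(ey,u)
D=sole-np.array([507.1,-343.5,46.1])
print('tcp',o['tool_pos'],o['tcp_rot'],'sole rel seat n,ey,u',(D@n).round(1),(D@ey).round(1),(D@u).round(1),'axis err n,ey',(ax@n).round(3),(ax@ey).round(3),'F',o['contact_force'].round(1))
E
python3 t2.py
```

```text
time: 19.15
tool_pos: [408.7, -323.8, 197.8]
tcp_rot: [3.139, -0.733, -0.195]
contact_force: [0.6, -0.9, -5.1]
grip_width: 25.7
[(np.int32(136), [223.9, 221.8]), (np.int32(137), [336.2, 222.1])]
phi,d [  0.12321693 -14.74660975] [-0.2 -0.1 -0.2  0.2]
tcp [ 408.69166847 -323.82045657  197.95246548] [ 3.13871924 -0.73355478 -0.19445608] sole rel seat n,ey,u 5.2 -0.2 96.7 axis err n,ey 0.001 -0.0 F [-0.4 -0.2 -5.1]
```

```bash
python3 -m handwheel '[[[-11.2,2.3,16.4],[0,0,0]],[[11.2,-2.3,-16.4],[0,0,0]],[[11.2,-2.3,-16.4],[0,0,0]],[[11.2,-2.3,-16.4],[0,0,0]],[[5.6,-1.1,-8.2],[0,0,0]],[[0,0,0],[0,0,0]],[[0,0,0],[0,0,0]]]'; python3 t2.py
```

```text
time: 20.08
tool_pos: [436.5, -329.6, 157.2]
tcp_rot: [3.138, -0.734, -0.195]
contact_force: [-0.4, -1.5, -4.5]
grip_width: 25.5
[(np.int32(136), [223.9, 222.2]), (np.int32(135), [336.2, 222.7])]
phi,d [  0.12816889 -14.87811495] [-0.2 -0.3 -0.2  0.2]
tcp [ 436.39798969 -329.66245861  157.32521205] [ 3.13800334 -0.73446711 -0.1945384 ] sole rel seat n,ey,u 4.8 -0.5 47.3 axis err n,ey 0.005 0.0 F [ 0.1 -0.2 -4.8]
```

```bash
python3 -m handwheel '[[[5.6,-1.0,-8.2],[0,0,0]],[[5.6,-1.0,-8.2],[0,0,0]],[[0,0,0],[0,0,0]]]'; python3 t2.py;  python3 -m handwheel '[[[4.5,-0.8,-6.6],[0,0,0]],[[3.4,-0.6,-4.9],[0,0,0]],[[0,0,0],[0,0,0]]]'; python3 t2.py
```

```text
time: 20.5
tool_pos: [447.6, -331.5, 140.4]
tcp_rot: [3.139, -0.734, -0.195]
contact_force: [-0.0, 0.9, -4.3]
grip_width: 25.7
[(np.int32(134), [224.0, 222.3]), (np.int32(136), [336.2, 222.7])]
phi,d [  0.1290948  -14.71009376] [-0.3 -0.2 -0.2  0.2]
tcp [ 447.53944065 -331.50894276  140.63251836] [ 3.13896358 -0.73408094 -0.19517795] sole rel seat n,ey,u 4.3 -0.1 27.0 axis err n,ey 0.006 -0.0 F [-0.6  0.3 -4.6]
time: 20.92
tool_pos: [455.6, -332.7, 128.3]
tcp_rot: [3.14, -0.733, -0.196]
contact_force: [0.1, 1.1, -4.1]
grip_width: 25.5
[(np.int32(135), [224.0, 222.2]), (np.int32(134), [336.2, 222.7])]
phi,d [  0.1285998  -14.69704364] [-0.3 -0.3 -0.2  0.2]
tcp [ 455.56716194 -332.68808671  128.51571482] [ 3.13979444 -0.73353104 -0.19544177] sole rel seat n,ey,u 4.0 0.4 12.4 axis err n,ey 0.006 -0.001 F [ 0.4 -0.3 -4.8]
```

Past the board and free, 12 mm to the ledge. Lowering until it touches.

```bash
python3 -m handwheel '[[[3.0,-0.6,-5],[0,0,0]],[[2.2,-0.5,-3.3],[0,0,0]],[[0,0,0],[0,0,0]]]'; python3 -m handwheel '[[[1.2,-0.2,-2],[0,0,0]],[[0,0,0],[0,0,0]]]';python3 t2.py
```

```text
time: 21.35
tool_pos: [460.8, -333.8, 120.1]
tcp_rot: [3.14, -0.734, -0.195]
contact_force: [0.6, -0.1, -4.0]
grip_width: 26.0
time: 21.6
tool_pos: [461.4, -333.9, 119.4]
tcp_rot: [3.138, -0.735, -0.195]
contact_force: [-13.4, 4.7, 8.5]
grip_width: 25.7
[(np.int32(134), [224.1, 222.1]), (np.int32(135), [336.3, 222.6])]
phi,d [  0.1276145  -14.66909988] [-0.4 -0.3 -0.3  0.2]
tcp [ 461.37260062 -333.81498233  119.39312505] [ 3.13832589 -0.73476827 -0.19465122] sole rel seat n,ey,u 3.8 0.4 1.5 axis err n,ey 0.004 0.0 F [-13.4   5.4   9.2]
```

```bash
python3 -m handwheel '[[[0,0,0],[0,0,0]],[[0,0,0],[0,0,0]],[[0,0,0],[0,0,0]],[[0,0,0],[0,0,0]],[[0,0,0],[0,0,0]],[[0,0,0],[0,0,0]],[[0,0,0],[0,0,0]]]' 0; python3 -m handwheel '[[[-6.6,1.3,7.4],[0,0,0]],[[-13,2.6,15],[0,0,0]],[[-20,4,22],[0,0,0]],[[-26,5,30],[0,0,0]],[[0,0,0],[0,0,0]]]' 0
cat > rc.py <<'E'
from h import *
import json
ex=np.array([np.cos(-.2),np.sin(-.2),0]);ey=np.array([-ex[1],ex[0],0]);u=-.5736*ex+.819*np.array([0,0,1]);n=np.cross(ey,u);S=np.array([507,-343.3,46])
c=cap('wrist');im=c['img'];cv2.imwrite('pics/rel.png',cv2.cvtColor(im,cv2.COLOR_RGB2BGR));hsv=cv2.cvtColor(im,cv2.COLOR_RGB2HSV)
m=((hsv[...,1]<60)&(hsv[...,2]>150)).astype(np.uint8)
k,l,s,ce=cv2.connectedComponentsWithStats(m)
for a,b in[(18.4,36),(18.4,-36),(-18.4,36),(-18.4,-36)]:
    P=S+18*u+a*n+b*ey;e=px(c,P)
    j=[(ce[i].round(1).tolist(),int(s[i,4])) for i in range(1,k) if np.hypot(*(ce[i]-e))<25 and s[i,4]<150 and s[i,4]>4]
    print('screw exp',np.round(e,1),'seen',j)
for t in('tamper','tamper_top'):print(t,[(round(d['score'],2),world(c,d['xyz']).round().tolist()) for d in spot_in(t,'wrist')][:2])
print(get_obs()['tool_pos'],get_obs()['tcp_rot'])
E
python3 rc.py
```

```text
time: 22.52
tool_pos: [461.9, -334.2, 118.5]
tcp_rot: [3.139, -0.734, -0.195]
contact_force: [-0.1, 0.1, 0.2]
grip_width: 89.8
time: 23.15
tool_pos: [395.4, -321.9, 195.1]
tcp_rot: [3.134, -0.736, -0.193]
contact_force: [0.4, -0.1, -0.3]
grip_width: 91.8
screw exp [240.4 198.7] seen [([239.8, 197.8], 55)]
screw exp [317. 199.] seen [([316.3, 198.4], 55)]
screw exp [240.8 237.1] seen [([240.2, 235.4], 57)]
screw exp [316.2 237.4] seen [([315.5, 236.1], 55)]
tamper [(0.96, [496.0, -333.0, 70.0])]
tamper_top [(0.78, [493.0, -334.0, 70.0]), (0.38, [544.0, -150.0, 93.0])]
[ 396.35974568 -321.25591249  192.69950319] [ 3.13919357 -0.73389221 -0.19554991]
```

Tamper is back: all four screws are within about 1 px of their seated places. Next, the tray, with the fingers shut and pushing on the bar.

```bash
python3 -m handwheel '[[[-10,10,15],[0,0,0]],[[8,37,2],[0.0292,0.144,0]],[[8,37,0],[0.0292,0.144,0]],[[8,37,0],[0.0292,0.144,0]],[[8,37,0],[0.0292,0.144,0]],[[8,37,0],[0.0292,0.144,0]],[[8,37,0],[0,0,0.158]],[[8,37,0],[0,0,0.158]],[[0,0,0],[0,0,0]],[[0,0,0],[0,0,0]]]' 1
python3 - <<'E'
from h import *
for n in('top','scene'):
    c=cap(n)
    for t in('tray_handle','tray'):print(n,t,[(round(d['score'],2),world(c,d['xyz']).round().tolist()) for d in spot_in(t,n)][:2])
E
```

```text
time: 24.55
tool_pos: [435.8, -88.5, 204.5]
tcp_rot: [-3.099, -0.167, 0.122]
contact_force: [0.1, -0.9, -0.1]
grip_width: 1.1
top tray_handle [(0.59, [542.0, -27.0, 88.0]), (0.55, [557.0, -43.0, 92.0])]
top tray [(0.92, [538.0, -27.0, 87.0]), (0.75, [497.0, -331.0, 74.0])]
scene tray_handle [(0.71, [532.0, -1.0, 91.0])]
scene tray [(0.62, [529.0, 0.0, 90.0]), (0.39, [568.0, -38.0, 94.0])]
```

```bash
python3 -m handwheel '[[[2,20,0],[-0.062,0.16,0]],[[2,18.5,0],[0,0,0]],[[0,0,0],[0,0,0]],[[0,0,-35],[0,0,0]],[[0,0,-35],[0,0,0]],[[0,0,0],[0,0,0]]]'
python3 - <<'E'
from h import *
c=cap('wrist');o=get_obs();print(o['tool_pos'],o['tcp_rot'])
im=c['img'].copy()
th=.12;F=np.array([556,-36,85.]);ex=np.array([np.cos(th),np.sin(th),0]);ey=np.array([-ex[1],ex[0],0])
for i in(-84.5,-73.5):
    P=[px(c,F+i*ex+j*ey) for j in(-48,48)];cv2.polylines(im,[np.int32(np.round(P))],False,(0,255,0),1)
cv2.imwrite('pics/h1.png',cv2.cvtColor(im,cv2.COLOR_RGB2BGR))
E
```

```text
time: 25.6
tool_pos: [438.0, -50.6, 133.6]
tcp_rot: [-3.14, 0.003, 0.124]
contact_force: [0.4, -0.6, 0.1]
grip_width: 0.7
[439.2140278  -50.84407656 135.09407398] [-3.14157813e+00  6.00620099e-05  1.24178057e-01]
```

View pics/h1.png

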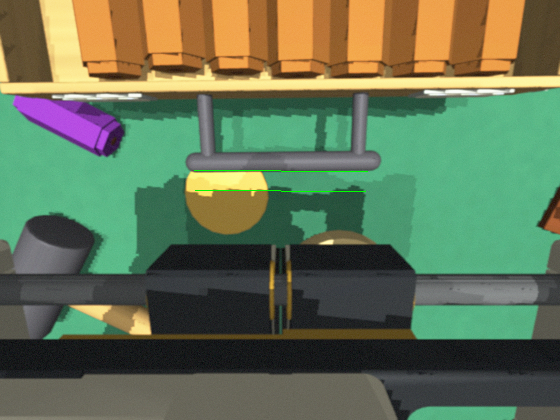

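The bar is straight ahead of the shut fingers: columns 187–380, row 161, about 10 mm further in than predicted. All seven toggles lie flat.

```bash
python3 -m handwheel '[[[0,0,-20],[0,0,0]],[[0,0,-19],[0,0,0]],[[14,1.7,0],[0,0,0]],[[10,1.2,0],[0,0,0]],[[8,1,0],[0,0,0]],[[0,0,0],[0,0,0]]]'; python3 -m handwheel '[[[10,1.2,0],[0,0,0]],[[10,1.2,0],[0,0,0]],[[10,1.2,0],[0,0,0]],[[10,1.2,0],[0,0,0]],[[10,1.2,0],[0,0,0]],[[10,1.2,0],[0,0,0]],[[0,0,0],[0,0,0]]]'
```

```text
time: 26.4
tool_pos: [472.7, -46.3, 96.7]
tcp_rot: [3.14, -0.003, 0.126]
contact_force: [-0.5, -0.3, 1.1]
grip_width: 0.4
time: 27.28
tool_pos: [533.3, -39.3, 96.3]
tcp_rot: [3.14, -0.004, 0.126]
contact_force: [0.1, -0.3, -0.0]
grip_width: 0.2
```

```bash
python3 -m handwheel '[[[6,0.7,0],[0,0,0]],[[6,0.7,0],[0,0,0]],[[4,0.5,0],[0,0,0]]]'; python3 -m handwheel '[[[3,0.4,0],[0,0,0]],[[3,0.4,0],[0,0,0]]]'; python3 -m handwheel '[[[3,0.4,0],[0,0,0]],[[3,0.4,0],[0,0,0]]]'
```

```text
time: 27.65
tool_pos: [548.0, -37.3, 96.2]
tcp_rot: [3.141, -0.002, 0.125]
contact_force: [-2.5, -1.2, 0.3]
grip_width: 0.4
time: 27.9
tool_pos: [552.8, -36.6, 96.1]
tcp_rot: [3.141, 0.001, 0.126]
contact_force: [-12.3, -3.5, 9.5]
grip_width: 0.6
time: 28.15
tool_pos: [553.3, -36.5, 96.1]
tcp_rot: [-3.141, 0.014, 0.127]
contact_force: [-33.4, -9.2, 24.1]
grip_width: 0.4
```

```bash
python3 -m handwheel '[[[-15,-2,0],[0,0,0]],[[-30,-3.6,0],[0,0,0]],[[-35,-4.2,15],[0,0,0]],[[-30,-3.6,30],[0,0,0]],[[0,0,0],[0,0,0]],[[0,0,0],[0,0,0]]]'
python3 - <<'E'
from h import *
c=cap('wrist');im=c['img'];hsv=cv2.cvtColor(im,cv2.COLOR_RGB2HSV).astype(int)
o=get_obs();print(o['tool_pos'],o['contact_force'].round(1))
# column profile: dark grey (unsaturated) rows = bar ; light wood rows = panel / board edge
for u in(255,281,310):
    col=hsv[:235,u];s=''.join('g' if a[1]<70 and a[2]<150 else 'w' if 8<a[0]<30 and a[2]>140 else 'G' if 60<a[0]<90 else '.' for a in col)
    import itertools;p=0
    for k,g in itertools.groupby(s):
        L=len(list(g))
        if L>3:print(u,k,p,p+L,'x@85',ray(c,u,p,85)[0].round(),ray(c,u,p+L,85)[0].round(),'x@118',ray(c,u,p+L,118)[0].round(),'x@102',ray(c,u,p+L,102)[0].round())
        p+=L
for n in('top','scene'):
    q=cap(n)
    for t,ref in(('mallet',None),('wax_cake',0),('tape_roll',0),('thread_cone',0),('glue_bottle',0),('tamper',0),('tamper_top',0),('toggle_6',0)):print(n,t,[(round(d['score'],2),world(q,d['xyz']).round().tolist()) for d in spot_in(t,n)][:2])
E
```

```text
time: 28.9
tool_pos: [450.9, -49.2, 141.3]
tcp_rot: [3.14, -0.004, 0.125]
contact_force: [-0.1, 0.5, -0.7]
grip_width: 0.5
[450.69754541 -49.0323834  140.87950632] [ 0.7 -0.2 -0.1]
255 . 0 11 x@85 581.0 576.0 x@118 566.0 x@102 570.0
255 G 11 15 x@85 576.0 574.0 x@118 564.0 x@102 569.0
255 g 15 39 x@85 574.0 562.0 x@118 555.0 x@102 559.0
255 G 39 44 x@85 562.0 560.0 x@118 553.0 x@102 556.0
255 g 44 61 x@85 560.0 552.0 x@118 546.0 x@102 549.0
255 G 61 180 x@85 552.0 488.0 x@118 493.0 x@102 491.0
255 w 181 193 x@85 488.0 481.0 x@118 487.0 x@102 484.0
255 . 193 235 x@85 481.0 455.0 x@118 466.0 x@102 460.0
281 . 0 11 x@85 582.0 577.0 x@118 567.0 x@102 572.0
281 G 11 15 x@85 577.0 575.0 x@118 566.0 x@102 570.0
281 g 15 39 x@85 575.0 564.0 x@118 556.0 x@102 560.0
281 G 39 43 x@85 564.0 562.0 x@118 555.0 x@102 558.0
281 g 43 61 x@85 562.0 554.0 x@118 547.0 x@102 550.0
281 G 61 235 x@85 554.0 457.0 x@118 467.0 x@102 462.0
310 . 0 10 x@85 584.0 580.0 x@118 569.0 x@102 574.0
310 G 10 15 x@85 580.0 577.0 x@118 567.0 x@102 572.0
310 g 15 39 x@85 577.0 566.0 x@118 558.0 x@102 562.0
310 G 39 43 x@8
[... 387 characters left out ...]
53.0, 100.0])]
top tamper [(0.86, [495.0, -333.0, 73.0]), (0.66, [242.0, -353.0, 36.0])]
top tamper_top [(0.73, [247.0, -352.0, 40.0]), (0.58, [492.0, -329.0, 73.0])]
top toggle_6 [(0.57, [493.0, 115.0, 24.0])]
scene mallet [(0.81, [356.0, 135.0, 31.0]), (0.62, [459.0, -0.0, 26.0])]
scene wax_cake [(0.56, [460.0, -0.0, 29.0])]
scene tape_roll [(0.7, [530.0, -301.0, 9.0]), (0.54, [409.0, -75.0, 16.0])]
scene thread_cone [(0.88, [678.0, -321.0, 49.0])]
scene glue_bottle [(0.55, [729.0, 370.0, 96.0])]
scene tamper [(0.6, [489.0, -325.0, 78.0]), (0.47, [357.0, 132.0, 30.0])]
scene tamper_top [(0.74, [493.0, -322.0, 72.0]), (0.3, [409.0, -76.0, 19.0])]
scene toggle_6 [(0.8, [504.0, 118.0, 27.0])]
```

```bash
python3 -m handwheel '[[[0,0,40],[0,0,0]],[[0,0,40],[0,0,0]],[[0,0,40],[0,0,0]],[[0,0,0],[0,0,0]],[[0,0,0],[0,0,0]]]'
python3 - <<'E'
from h import *
import itertools
c=cap('wrist','pics/fin.png');im=c['img'];hsv=cv2.cvtColor(im,cv2.COLOR_RGB2HSV).astype(int)
for u in(240,281,320):
    col=hsv[:235,u];s=''.join('g' if a[1]<90 and a[2]<150 else 'w' if a[0]<30 and a[2]>190 else 'd' if a[0]<30 else 'G' if 50<a[0]<95 else '.' for a in col);p=0
    for k,g in itertools.groupby(s):
        L=len(list(g))
        if L>1:print(u,k,p,p+L,'end x@118 %.0f x@102 %.0f x@90 %.0f x@85 %.0f x@20 %.0f'%tuple(ray(c,u,p+L,z)[0] for z in(118,102,90,85,20)))
        p+=L
q={'cam':0}
# bar before push, from h1.png: bar rows 152-170 at col 281, tool (439.2,-50.8,135.1)
d=dict(c);T=np.array(c['cam_to_world']).copy();T[:3,3]+=np.array([439.2,-50.8,135.1])-get_obs()['tool_pos'];d['cam_to_world']=T
print('bar before',[ray(d,283,v,85)[0].round() for v in(152,170)])
print(spot_in('toggle_6','wrist')[:3],[(x['score'],world(c,x['xyz']).round()) for x in spot_in('tray_handle','wrist')])
E
```

```text
time: 30.48
tool_pos: [449.3, -48.9, 260.5]
tcp_rot: [3.141, -0.001, 0.125]
contact_force: [0.1, -0.7, -0.6]
grip_width: 0.4
240 . 0 2 end x@118 604 x@102 609 x@90 613 x@85 614 x@20 635
240 w 2 5 end x@118 602 x@102 607 x@90 611 x@85 612 x@20 632
240 . 5 8 end x@118 600 x@102 605 x@90 608 x@85 610 x@20 629
240 d 8 38 end x@118 580 x@102 583 x@90 586 x@85 587 x@20 602
240 g 38 82 end x@118 548 x@102 550 x@90 552 x@85 552 x@20 560
240 G 82 156 end x@118 491 x@102 490 x@90 489 x@85 488 x@20 483
240 w 157 159 end x@118 489 x@102 487 x@90 486 x@85 486 x@20 479
240 . 161 163 end x@118 486 x@102 484 x@90 483 x@85 482 x@20 475
240 w 165 179 end x@118 472 x@102 470 x@90 468 x@85 467 x@20 457
240 d 179 210 end x@118 446 x@102 442 x@90 439 x@85 437 x@20 421
240 G 212 235 end x@118 423 x@102 418 x@90 414 x@85 412 x@20 390
281 . 0 7 end x@118 604 x@102 610 x@90 613 x@85 615 x@20 635
281 d 8 46 end x@118 578 x@102 582 x@90 584 x@85 585 x@20 600
281 G 47 60 end x@118 568 x@102 571 x@90 574 x@85 574 x@20 587
281 g 60 82 end x@118 553 x@102 555 x@90 556 x@85 557 x@20 565
281 G 82 235 end x@118 428 x@102 423 x@90 419 x@85 417 x@20 396
320 . 0 7 end x@118 608 x@102 613 x@90 617 x@85 619 x@20 640
320 d 7 37 end x@118 588 x@102 592 x@90 595 x@85 597 x@20 613
320 g 37 82 end x@118 556 x@102 559 x@90 560 x@85 561 x@20 570
320 G 82 209 end x@118 455 x@102 452 x@90 449 x@85 448 x@20 434
320 d 210 213 end x@118 452 x@102 448 x@90 445 x@85 444 x@20 429
320 d 214 223 end x@118 443 x@102 439 x@90 435 x@85 434 x@20 417
320 G 224 235 end x@118 432 x@102 427 x@90 423 x@85 422 x@20 402
bar before [np.float64(495.0), np.float64(485.0)]
[{'xyz': [-150.7, 92.1, -356.6], 'score': 0.82}] [(0.95, array([595., -29.,  89.]))]
```

```bash
python3 - <<'E'
from h import *
c=capture('wrist');im=c['img']
b=im[:,270:292].mean(1).round().astype(int)
for v in range(0,92,2):print(v,b[v].tolist(),ray(c,281,v,85)[0].round(), im[v,150:176].mean(0).round().astype(int).tolist())
h=cv2.imread('pics/h1.png')[:,:,::-1]
print('h1',[(v,h[v,290:310].mean(0).round().astype(int).tolist()) for v in range(140,215,5)])
E
```

```text
0 [249, 248, 186] 619.0 [249, 247, 181]
2 [249, 249, 184] 618.0 [249, 246, 179]
4 [249, 250, 187] 616.0 [249, 247, 180]
6 [217, 214, 140] 615.0 [250, 250, 184]
8 [89, 72, 49] 613.0 [159, 152, 98]
10 [97, 79, 51] 612.0 [89, 72, 49]
12 [117, 95, 58] 611.0 [103, 85, 54]
14 [79, 65, 40] 609.0 [102, 83, 52]
16 [78, 64, 40] 608.0 [74, 61, 38]
18 [79, 65, 40] 606.0 [125, 126, 115]
20 [80, 66, 41] 605.0 [123, 125, 116]
22 [80, 65, 42] 603.0 [121, 120, 107]
24 [72, 59, 37] 602.0 [98, 96, 83]
26 [83, 67, 42] 600.0 [98, 96, 84]
28 [95, 77, 50] 599.0 [78, 70, 54]
30 [96, 78, 52] 597.0 [96, 79, 53]
32 [108, 87, 54] 596.0 [103, 83, 54]
34 [77, 62, 38] 594.0 [96, 78, 48]
36 [79, 64, 39] 593.0 [86, 76, 58]
38 [79, 65, 39] 591.0 [90, 83, 67]
40 [75, 61, 39] 589.0 [86, 77, 57]
42 [83, 67, 42] 588.0 [81, 71, 51]
44 [87, 74, 50] 586.0 [83, 68, 44]
46 [46, 77, 56] 585.0 [80, 74, 52]
48 [40, 84, 63] 583.0 [36, 78, 58]
50 [49, 100, 75] 582.0 [45, 91, 68]
52 [49, 100, 74] 580.0 [48, 100, 75]
54 [56, 114, 85] 579.0 [48, 100, 74]
56 [80, 167, 123] 577.0 [68, 141, 103]
58 [79, 147, 113] 576.0 [82, 170, 125]
60
[... 244 characters left out ...]
2] 564.0 [83, 171, 126]
74 [61, 62, 64] 563.0 [83, 171, 126]
76 [52, 51, 55] 561.0 [82, 172, 126]
78 [45, 46, 49] 560.0 [83, 172, 126]
80 [37, 39, 40] 558.0 [85, 172, 127]
82 [35, 72, 54] 556.0 [83, 171, 126]
84 [36, 76, 56] 555.0 [83, 171, 126]
86 [37, 78, 58] 553.0 [82, 170, 125]
88 [45, 95, 71] 551.0 [82, 170, 125]
90 [48, 101, 75] 550.0 [82, 170, 125]
h1 [(140, [86, 178, 132]), (145, [87, 178, 133]), (150, [73, 145, 108]), (155, [106, 104, 109]), (160, [140, 139, 146]), (165, [120, 120, 126]), (170, [75, 81, 81]), (175, [76, 155, 115]), (180, [75, 154, 114]), (185, [75, 156, 116]), (190, [73, 153, 113]), (195, [40, 84, 62]), (200, [40, 82, 62]), (205, [40, 82, 61]), (210, [50, 106, 78])]
```

```bash
python3 -c "
from h import *
c=capture('wrist');print('lower bar x@33',ray(c,281,76.5,33)[0],'upper',ray(c,281,65,85)[0])
print(bot.close_job())"
```

```text
lower bar x@33 568.3754374626333 upper 570.1566943723361
the job is handed in; nothing more can be done
None
```

I tamped all seven toggles flat, put the tamper back in its rest and pushed the tray home. The job is handed in; its clock read 30.5 s after the last move, and no verdict was given.

**Last checks:**
- **Toggles:** the close picture just before shutting the tray showed seven side by side, with tops about 25 mm above the floor (28 mm nominal). The shut tray hides them, so I could not look again.
- **Tamper:** all four screws on its shoe were within about 2 pixels of their seated places. The detector later found it in the same spot.
- **Tray:** it ran onto a hard stop. Its handle bar came out at x = 570 mm, against 569 mm expected and 568 mm for the shut lower tray's bar.
- **Other objects:** the mallet, cone and bottle read within about 20 mm of where they started. The tape roll read 33–46 mm off, and the wax cake about 12 mm off in one view and not found in the other. I put these down to the arm partly hiding them: the gripper stayed more than 50 mm above the tape roll and wax cake throughout.

**What went wrong on the way:**
- **Tamper return:** the first try caught on the rest, probably the back board's top edge. This pushed the tamper about 15 mm up in the grip and tilted it 0.12 rad. I backed out, corrected for that, and it seated cleanly the second time.
- **Tray position while tamping:** the tray seems to have slid in about 10 mm, to about 80 mm, which is still above the 70 mm needed. I inferred this from the handle's position rather than measuring it directly.

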